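# Pack the eyepiece and secure the microscope accessory case

### The job

Stand the loose eyepiece fully home in the empty well of the wooden accessory case, then shut the lid and swing the hasp plate down flat against the front of the case, so that the hook comes through its slot. Last, hang the padlock by its shackle on that hook, with the hook's upturned tip in front of it, and let go. Leave the spare lenses and the oil bottle where they are.

Things in the scene. Friction and masses are not known exactly. Their poses are not given: they have to be found in the camera images.
- case: Wooden box fixed to the table, 220 (local x) x 160 (y) x 100 mm high without lid, walls 8 mm. Origin: centre of its underside. Lid hinge on the local +y rim; front with hasp and hook faces local -y. A grey insert fills it to 55 mm above the table, 45 mm below the rim, with one empty well (well) and two at local x +55 mm holding an eyepiece (y +34) and an objective (y -34).
- well (a point): Centre of the mouth of the empty well, on the insert's top face, 55 mm above the table, at local (-45, 0) mm of the case. Well 36 mm in diameter, 30 mm deep. Axes as the case's.
- eyepiece: Loose microscope eyepiece upright on the table: steel barrel 30 mm in diameter, 28 mm long, its foot chamfered to 24 mm; black head 40 mm in diameter from 28 to 56 mm, narrowing to 34 mm at its top at 62 mm. Origin: centre of its underside, z up its axis. 60 to 130 g. Fully home, the head rests on the insert, origin 28 mm below the well's mouth.
- lid (a joint): Lid angle in rad: 0 shut, growing as its front edge lifts; starts open at about 1.6 to 1.85, stop at 1.9. Stiff friction hinge (0.4 N m): the lid stays wherever it is left and must be pushed all the way down.
- lid_hinge (a point): Mid-point of the lid's hinge axis, on the rim at local (0, +80, 100) mm of the case; the axis runs along the case's x. The lid is a wooden panel 220 x 160 x 14 mm reaching 160 mm from the hinge, its underside in the hinge plane. Shut, its top is 114 mm above the table.
- hasp (a joint): Hasp angle relative to the lid in rad: 0 when the plate lies flat against the case's front (lid shut), about 1.57 when it stands straight out from the lid's front edge in the lid's plane; starts at about 1.0 to 1.5. Light friction hinge (0.04 N m): stays where it is left.
- hasp_hinge (a point): Middle of the hasp's hinge pin on the lid's front edge, parallel to the case's x. It moves with the lid; lid shut, it is at local (0, -84, 108) mm of the case. The hasp is a steel plate 60 mm wide along the pin, 60 mm long, 3 mm thick, with a slot 16 mm wide from 13 to 51 mm from the pin.
- hook_seat (a point): Where the shackle rests on the hook: top of the bar, at local (0, -103, 88.5) mm of the case, axes as the case's. The hook is a round steel bar 7 mm in diameter sticking out level from the middle of the case's front, its axis 85 mm above the table, to local y -120 (40 mm from the front face), where a tip turns straight up to 96 mm above the table.
- padlock: Brass padlock upright on the table: body 42 (x) x 18 (y) x 30 mm high, closed steel shackle of 8 mm round bar above it in the local x-z plane, 38 mm wide outside, 22 mm inside, straight legs up to 49 mm, outer top at 66 mm. Origin: centre of its underside, z up. 90 to 180 g. Can be gripped across the two legs (38 mm, along local x).
- shackle_top (a point): Underside of the middle of the padlock's shackle arch, 58 mm above the padlock's underside (28 mm above its body). Hung, it rests on hook_seat.
- spare_objective: Bystander: slim black objective lens, 24 mm in diameter, 50 mm tall, standing on the table; tapers to 10 mm at the top. Origin: centre of its underside. Leave alone.
- oil_bottle: Bystander: small amber bottle, 32 mm in diameter, 75 mm tall, standing on the table. Origin: centre of its underside. Leave alone.
- seated_eyepiece: Bystander: eyepiece already in its well in the case, same shape as the loose one. Leave alone.
- seated_objective: Bystander: objective already in its well in the case, 24 mm in diameter, 50 mm tall, origin (underside) 25 mm above the table. Leave alone.
Not all that is in view belongs to the job. What is shaped like the eyepiece but red, turquoise or yellow is not meant.

How it is judged (in metres and radians):
On the way, in this order (a step that is already met when the one before it is completed fails the run):
1. the eyepiece stands fully home in the empty well, released (horizontal distance between eyepiece and well below 0.005 m and z of eyepiece in the frame of well between -0.033 and -0.024 m and angle between eyepiece's own z axis and vertical below 0.15 rad and contact force between the fingers and eyepiece below 0.1 N), for 0.2 s.
2. the lid is shut (value of joint lid below 0.05 rad and horizontal distance between eyepiece and well below 0.005 m and z of eyepiece in the frame of well between -0.033 and -0.024 m and angle between eyepiece's own z axis and vertical below 0.15 rad), for 0.2 s.
3. the hasp plate lies against the front of the shut case (value of joint hasp below 0.12 rad and value of joint lid below 0.05 rad), for 0.2 s.
At the end, for the whole second after the job is handed in: Eyepiece in the well (5 mm off axis, underside 24-33 mm below its mouth, tilt 0.15 rad); lid under 0.05 rad, hasp under 0.12 rad; padlock hangs still and untouched, shackle_top within 10 mm of hook_seat across, 18 mm along the bar, 6 mm below to 8 mm above, tilt under 0.4 rad (all of step 3 and horizontal distance between eyepiece and well below 0.005 m and z of eyepiece in the frame of well between -0.033 and -0.024 m and angle between eyepiece's own z axis and vertical below 0.15 rad and x of shackle_top in the frame of hook_seat between -0.01 and 0.01 m and y of shackle_top in the frame of hook_seat between -0.018 and 0.018 m and z of shackle_top in the frame of hook_seat between -0.006 and 0.008 m and angle between padlock's own z axis and vertical below 0.4 rad and linear speed of padlock below 0.05 m/s and contact force between each of the arm, the fingers and padlock below 0.1 N).
It fails at once if a bystander (spare lens, seated lens or oil bottle) is shifted over 25 mm or tipped over 0.5 rad (distance of any of seated_eyepiece, seated_objective, spare_objective, oil_bottle from where it was at the start of the episode above 0.025 m or angle between any of seated_eyepiece, seated_objective, spare_objective, oil_bottle's own z axis and vertical above 0.5 rad).
It also fails if it takes over 72 s, if anything falls off the work surface, if the arm or the gripper's body presses on something with over 40 N, if the wrist force passes 120 N, or if a joint passes its speed limit or range.

### The arm

A 6-joint arm with a two-finger parallel gripper is mounted at the origin on the work surface. World frame = base frame: x ahead of the robot, y to its left, z up, the work surface at z = 0. Lengths are in mm, angles in degrees, forces in N, time in s.
With the tool pointing down it reaches from about 300 to 850 mm from the base axis. Payload 4.2 kg.
Tool frame: the origin (TCP) lies midway between the tips of the shut fingers; the grasp point (between the pads) lies 19 mm behind it; z points along the fingers, y is the line along which they close (so a half turn about z gives the same grasp; the last joint's range is limited). The gripper opens to 91 mm and grips with 3 to 60 N. Pads are 32 mm wide; open, the fingers measure 118 mm over their backs; the gripper's body (76 mm by 178 mm) begins 60 mm behind the grasp point.
Start: joints at [71.333, 18.312, 89.639, -0, 72.044, -1.146], TCP at [173.11, 548.34, 213.976] pointing down, gripper open.
Joint ranges: [-177.97, 177.97], [-48.28, 115.42], [12.27, 149.76], [-77.06, 257.06], [2.81, 150.46], [-146.56, 146.56]. Speed limits (degrees/s): [147.25, 147.25, 180, 180, 180, 180].

### API

Orientations are given as [roll, pitch, yaw] about the fixed x, y, z axes, in that order (R = Rz(yaw) Ry(pitch) Rx(roll)).
In Python, from workcell import env gives the robot as it stands.
- The arm moves only by the tool send_rows, never from a script. Its argument "steps" is a list that holds one entry, the list of rows, each a list of 5 numbers: the shift along the tool's x, y, z scaled (see below), then the turn about the tool's z scaled (see below), then the opening, from 0 (shut) to 1 (fully open). In form: [[[dx, dy, dz, yaw, fingers], ...]]. A call has 1 to 5 rows; each row shifts and turns the commanded pose from where the row before left it, along the tool's axes as they then stand; what a row does not reach is not made up. The controller multiplies each number of a shift by 0.04 m and each number of a turn by 0.12 rad. A row lasts 1/12 s, in which the tool goes at most 41.7 mm and 7.16 degrees, less where a joint would pass 70% of its speed; a pose out of reach is approached as far as the arm can. A call with a number of a shift or a turn outside -1 to 1 is refused whole. A call with a gripper value outside its range is refused whole. The fingers move at their own pace and stop on an object; "squeeze" is the grip in N (left out, the last holds). Time passes only in rows, so rows that do not move let the fingers close. It gives the time, the measured TCP pose, the force, the opening and the grip force at its end, in the units of the state.
- env.state(): the state, without advancing time (a new reading comes with each control period).
- env.grab_frame(name): name is "scene" or "top" or "wrist"; returns a dict with "pixels" (420x560x3 uint8, red, green, blue), "depth" (420x560 float32, mm along the optical axis (not along the pixel's ray), 0 where there is no reading), "intrinsics" (3x3 intrinsics, pixels), "dist" ([k1, k2, p1, p2, k3] as OpenCV has them; the pictures are not rectified), "cam_to_world" (4x4, takes a point from camera to world coordinates). Camera axes: x right, y down, z forward; pixel columns grow to the right and rows downward; lengths in mm; the calibration is good to about 2 mm. A picture is of the moment at which its call begins.
- env.job_done(): hands the job in; it is judged then, once.
The state is a dict: "time_s": time; "qpos": joint angles; "qvel": joint speeds; "effort": joint torques, N m; "ee_pos": TCP position; "ee_rot": TCP orientation; "force": force on the tool from outside, world axes, zero at the start; "torque": the same for the moment, N m; "gripper_width": finger opening in mm; "gripper_force": force on a finger pad.
Only numpy, scipy, OpenCV 4.12 (cv2) and the standard library are available. Lean on these libraries where they do the work, as an engineer would, in place of code of your own. Each camera call takes 0.05 s, during which the arm holds its last target. There are 200 camera calls.

## Working session

There is one attempt and no reset: what is moved stays moved. The work goes in short steps, Python scripts to look and compute and a tool call to move; the robot and the scene stay as the last step left them, time stands still between calls to the robot, and variables do not carry over. Pictures are saved under pics/ and viewed, at most 10 in all, crops included, and the job is handed in when it is done.

Besides the shell and the picture viewer there is one more tool, called after "Call:" by a JSON object that holds its "fn" and its "kwargs". send_rows: Moves the arm, as the interface text tells. Shifts and turns lie within -1 to 1; 1 stands for 0.04 m of shift or 0.12 rad of turn. Its arguments: {"type":"object","properties":{"steps":{"type":"array"},"squeeze":{"type":"number"}},"required":["steps"]}

```bash
ls; mkdir -p pics; cat > h.py <<'E'
import numpy as np,cv2
from workcell import env
def grab(n):
    f=env.grab_frame(n); f={k:(np.array(v) if not isinstance(v,str) else v) for k,v in f.items()}; return f
def save(f,name): cv2.imwrite('pics/'+name,cv2.cvtColor(f['pixels'],cv2.COLOR_RGB2BGR))
def rays(f,uv):
    uv=np.array(uv,float).reshape(-1,1,2)
    n=cv2.undistortPoints(uv,f['intrinsics'],f['dist']).reshape(-1,2)
    return np.c_[n,np.ones(len(n))]
def onplane(f,uv,z):
    r=rays(f,uv)@f['cam_to_world'][:3,:3].T; o=f['cam_to_world'][:3,3]
    return o+r*((z-o[2])/r[:,2])[:,None]
def cloud(f):
    h,w=f['depth'].shape; vv,uu=np.mgrid[:h,:w]
    r=rays(f,np.c_[uu.ravel(),vv.ravel()])*f['depth'].reshape(-1,1)
    return (r@f['cam_to_world'][:3,:3].T+f['cam_to_world'][:3,3]).reshape(h,w,3)
E
python3 - <<'E'
from h import *
for n in('scene','top'):
    f=grab(n); save(f,n+'0.png'); np.savez('/tmp/'+n,**f)
    print(n,f['cam_to_world'].round(2).tolist(),f['intrinsics'].tolist(),f['dist'])
print(env.state())
E
```

```text
pics
scene [[0.14, 0.65, -0.75, 1267.16], [0.99, -0.08, 0.11, -194.01], [0.01, -0.76, -0.65, 712.29], [0.0, 0.0, 0.0, 1.0]] [[456.18837545638894, 0.0, 279.8823766765077], [0.0, 456.18837545638894, 215.51276517543147], [0.0, 0.0, 1.0]] [-0.04325598  0.          0.          0.          0.        ]
top [[0.01, -0.99, 0.12, 423.95], [-1.0, -0.01, 0.01, -93.65], [-0.01, -0.12, -0.99, 1203.63], [0.0, 0.0, 0.0, 1.0]] [[453.30481666532637, 0.0, 279.93505966343736], [0.0, 453.30481666532637, 213.28971988210776], [0.0, 0.0, 1.0]] [-0.01722357  0.          0.          0.          0.        ]
{'time_s': 0.1, 'qpos': array([ 7.13331043e+01,  1.83457991e+01,  8.96969799e+01, -9.15057543e-04,
        7.20438388e+01, -1.14483396e+00]), 'qvel': array([ 0.00222781, -0.09987181, -0.12055695, -0.06466047, -0.03998005,
       -0.02610606]), 'effort': array([-2.86293534e-04, -4.13327157e+01, -2.32515407e+01,  7.28905946e-02,
        4.20546310e-02, -4.85980263e-05]), 'ee_pos': array([172.97197801, 547.91179789, 213.24270457]), 'ee_rot': array([-1.79913382e+02, -8.60719042e-04,  1.62478220e+02]), 'force': array([ 0.45729083, -0.0067801 ,  0.14689848]), 'torque': array([ 0.00361628,  0.04231354, -0.01916062]), 'gripper_force': 0.0, 'gripper_width': 91.03848259651993}
```

View pics/scene0.png

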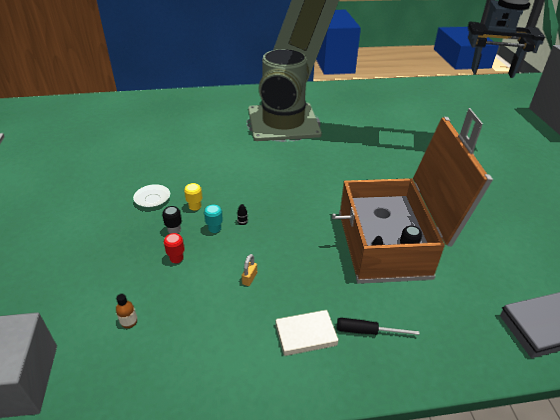

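View pics/top0.png

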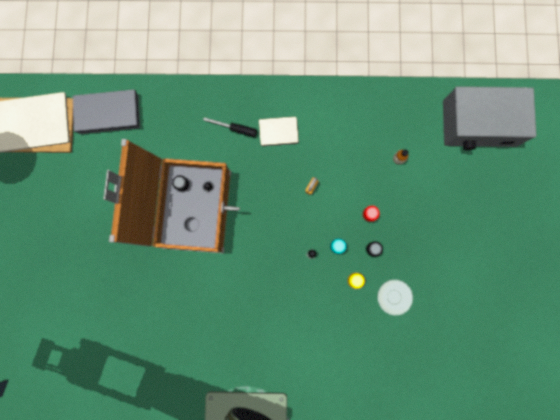

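The scene view shows the loose black eyepiece at about (172,217), the padlock at (249,270), and the case around (390,225) with its empty well at (382,213). In the top view the same things are at (375,249), (312,186), and the well at (191,225). The hook points towards world -y.

```bash
python3 - <<'E'
from h import *
for n in('scene','top'):
    f=dict(np.load(f'/tmp/{n}.npz')); P=cloud(f); px=f['pixels'].astype(int); hsv=cv2.cvtColor(f['pixels'],cv2.COLOR_RGB2HSV)
    val=f['depth']>0
    C={'scene':{'eye':(172,217),'pad':(249,270),'obj':(242,215)},'top':{'eye':(375,249),'pad':(312,186),'obj':(312,254)}}[n]
    for k,(u,v) in C.items():
        m=np.zeros(val.shape,bool); m[v-28:v+28,u-16:u+17]=1; m&=val&(P[...,2]>6)
        h=hsv[...,0]
        if k=='eye': m&=(px.max(2)<110)&~((px[...,1]>px[...,0]+15))
        if k=='pad': m[:v-20]=0;m[v+20:]=0
        q=P[m]; print(n,k,len(q),'z',np.percentile(q[:,2],[2,50,98]).round(1) ,'min',q.min(0).round(1),'max',q.max(0).round(1))
        if k=='pad':
            for lo,hi in((5,27),(27,33),(35,70)):
                s=q[(q[:,2]>lo)&(q[:,2]<hi)][:,:2].astype(np.float32)
                if len(s)>4: print('  ',lo,len(s),s.mean(0),cv2.minAreaRect(s))
        if k=='eye':
            s=q[q[:,2]>56]; print('   top',s.mean(0) if len(s) else 0)
    # rim
    U,V=np.meshgrid(np.arange(560),np.arange(420))
    reg=(P[...,1]>50)&(P[...,1]<330)&(P[...,0]>250)&(P[...,0]<650)&val
    rim=reg&(P[...,2]>97)&(P[...,2]<103)&(px[...,0]>px[...,2]+30)
    s=P[rim][:,:2].astype(np.float32); print(n,'rim',len(s),cv2.minAreaRect(s))
    ins=reg&(abs(P[...,2]-55)<3)&(abs(px[...,0]-px[...,2])<30)
    s=P[ins][:,:2].astype(np.float32); print(n,'insert',len(s),P[ins][:,2].mean(),cv2.minAreaRect(s) if len(s) else 0)
    deep=reg&(P[...,2]<45)&(P[...,2]>15)&(P[...,0]<450); s=P[deep]; print('well?',len(s),s.mean(0) if len(s) else 0)
    hk=val&(P[...,1]>20)&(P[...,1]<110)&(P[...,0]>350)&(P[...,0]<600)&(P[...,2]>70)&(P[...,2]<100); s=P[hk]; print('hook',len(s),s.min(0) if len(s) else 0,s.max(0) if len(s) else 0)
    tall=reg&(P[...,2]>112)&(P[...,2]<340); s=P[tall]; print('lid',len(s),s.min(0),s.max(0))
    L=reg&(P[...,2]>130)&(P[...,2]<240)&(px[...,0]>px[...,2]+25); s=P[L]; c=s.mean(0); print(c,np.linalg.svd(s-c,full_matrices=False)[2][2])
E
```

```text
scene eye 335 z [ 9.5 47.9 64.8] min [ 452.8 -337.6    6.8] max [ 565.5 -291.    66.3]
   top [ 479.66778145 -317.30709514   61.29770168]
scene pad 332 z [ 7.1 30.8 65.4] min [ 618.3 -178.     6.1] max [ 657.6 -145.    67.8]
   5 115 [ 646.3306  -161.65277] ((642.1891479492188, -157.25161743164062), (18.370567321777344, 42.536285400390625), 35.28307342529297)
   27 93 [ 638.2836  -160.23839] ((636.8132934570312, -161.086669921875), (17.01791000366211, 41.095252990722656), 59.05063247680664)
   35 113 [ 639.8515 -162.2657] ((636.53857421875, -161.81813049316406), (8.75216007232666, 38.186214447021484), 62.179534912109375)
scene obj 166 z [ 8.  31.7 51.8] min [ 450.2 -173.9    6.9] max [ 470.6 -150.3   54.1]
scene rim 656 ((556.753173828125, 146.61773681640625), (163.76559448242188, 194.69606018066406), 86.58834075927734)
scene insert 2012 56.14704537056491 ((548.4319458007812, 155.35960388183594), (129.32569885253906, 160.77020263671875), 86.12474822998047)
well? 0 0
hook 378 [455.11839129  21.7712089   70.04162536] [599.70360833 109.62939634  99.99351017]
lid 4151 [465.59097296 222.1
[... 661 characters left out ...]
36.3436889648438, -160.68089294433594), (8.028287887573242, 36.39763641357422), 60.73404312133789)
top obj 88 z [ 6.3 38.7 51.5] min [ 412.8 -199.8    6.1] max [ 529.3 -123.6   52. ]
top rim 645 ((559.039794921875, 144.85910034179688), (162.4996337890625, 191.5307159423828), 85.91807556152344)
top insert 2612 54.954778304458756 ((558.20947265625, 141.08241271972656), (150.83668518066406, 189.4861602783203), 85.79390716552734)
well? 0 0
hook 265 [459.00742455  22.58431907  70.0787044 ] [599.5456426  107.97755473  99.95434955]
lid 3469 [468.85277299 220.42867712 112.10535175] [649.99570866 274.948268   322.82434089]
[559.871901   241.54394975 188.00514057] [-0.06526122 -0.97807343  0.19777092]
```

```bash
cat >> h.py <<'E'
def go(x,y,z,yaw):
    """print turn and tool-axis shift (after the turn) to reach a world pose, in row units"""
    s=env.state(); p=s['ee_pos']; yw=s['ee_rot'][2]
    d=(yw-yaw+180)%360-180; c,n=np.cos(np.radians(yaw)),np.sin(np.radians(yaw))
    D=np.array([x,y,z])-p
    print('t',round(s['time_s'],2),'at',p.round(1),s['ee_rot'].round(2),'F',s['force'].round(1),'w',round(s['gripper_width'],1))
    print('turn units',round(np.radians(d)/.12,2),'shift units',(np.array([D[0]*c+D[1]*n,D[0]*n-D[1]*c,-D[2]])/40).round(3))
def case_fit(f):
    P=cloud(f); px=f['pixels'].astype(int)
    reg=(f['depth']>0)&(P[...,1]>30)&(P[...,1]<330)&(P[...,0]>300)&(P[...,0]<750)
    rim=reg&(abs(P[...,2]-100)<3)&(px[...,0]>px[...,2]+30)&(P[...,1]<240)
    return P,px,reg,rim
E
python3 - <<'E'
from h import *
for n in('scene','top'):
    f=dict(np.load(f'/tmp/{n}.npz')); P,px,reg,rim=case_fit(f)
    s=P[rim][:,:2].astype(np.float32); print(n,'rim',len(s),cv2.minAreaRect(s))
    a=np.radians(-4); R=np.array([[np.cos(a),np.sin(a)],[-np.sin(a),np.cos(a)]])
    q=s@R.T; print(np.percentile(q,[0,1,2,98,99,100],axis=0).round(1).tolist())
E
```

```text
scene rim 1067 ((571.754150390625, 146.27603149414062), (165.39340209960938, 224.68209838867188), 86.62071990966797)
[[447.5, 103.1], [450.7, 103.8], [451.5, 104.2], [670.9, 264.3], [671.4, 265.3], [672.5, 269.7]]
top rim 896 ((573.5802001953125, 143.82144165039062), (162.4996337890625, 220.6854705810547), 85.91807556152344)
[[451.9, 102.2], [452.2, 103.7], [452.6, 104.2], [671.1, 263.6], [671.5, 264.0], [672.4, 264.9]]
```

Call:
{"fn": "send_rows", "kwargs": {"steps": [[[0, 0, -1, 1, 1], [0, 0, -1, 1, 1], [0, 0, -1, 1, 1], [0, 0, -1, 1, 1], [0, 0, -0.5, 1, 1]]]}}

```text
time_s: 0.52
ee_pos: [173.3, 549.0, 399.1]
ee_rot: [179.7, -0.2, 127.8]
force: [-0.2, 0.0, -0.2]
gripper_width: 91.3
gripper_force: 0.0
```

Call:
{"fn": "send_rows", "kwargs": {"steps": [[[0, 0, 0, 1, 1], [0, 0, 0, 1, 1], [0, 0, 0, 1, 1], [0, 0, 0, 1, 1], [0, 0, 0, 1, 1]]]}}

```text
time_s: 0.93
ee_pos: [173.1, 548.2, 393.4]
ee_rot: [-180.0, 0.1, 93.4]
force: [0.0, 0.5, -0.5]
gripper_width: 91.4
gripper_force: 0.0
```

Call:
{"fn": "send_rows", "kwargs": {"steps": [[[0, 0, 0, 1, 1], [0, 0, 0, 0.1, 1], [0, 0, 0, 0, 1]]]}}

```text
time_s: 1.18
ee_pos: [173.1, 548.2, 393.6]
ee_rot: [-180.0, 0.0, 86.3]
force: [-0.3, 0.8, 1.1]
gripper_width: 91.5
gripper_force: 0.0
```

```bash
python3 -c "
from h import *
go(540,60,390,86)"
```

```text
t 1.18 at [173.1 548.2 393.6] [-1.7999e+02  4.0000e-02  8.6300e+01] F [-0.3  0.8  1.1] w 91.5
turn units 0.04 shift units [-11.536  10.003   0.09 ]
```

Call:
{"fn": "send_rows", "kwargs": {"steps": [[[-0.72, 0.625, 0, 0, 1], [-0.72, 0.625, 0, 0, 1], [-0.72, 0.625, 0, 0, 1], [-0.72, 0.625, 0, 0, 1], [-0.72, 0.625, 0, 0, 1]]]}}

```text
time_s: 1.6
ee_pos: [288.7, 394.7, 393.8]
ee_rot: [-180.0, 0.0, 86.4]
force: [1.2, -0.1, -0.3]
gripper_width: 91.4
gripper_force: 0.0
```

Call:
{"fn": "send_rows", "kwargs": {"steps": [[[-0.72, 0.625, 0, 0, 1], [-0.72, 0.625, 0, 0, 1], [-0.72, 0.625, 0, 0, 1], [-0.72, 0.625, 0, 0, 1], [-0.72, 0.625, 0, 0, 1]]]}}

```text
time_s: 2.02
ee_pos: [403.9, 242.5, 394.0]
ee_rot: [180.0, -0.0, 86.3]
force: [0.2, 1.0, 0.3]
gripper_width: 91.2
gripper_force: 0.0
```

Call:
{"fn": "send_rows", "kwargs": {"steps": [[[-0.72, 0.625, 0, 0, 1], [-0.72, 0.625, 0, 0, 1], [-0.72, 0.625, 0, 0, 1], [-0.72, 0.625, 0, 0, 1], [-0.72, 0.625, 0, 0, 1]]]}}

```text
time_s: 2.43
ee_pos: [519.0, 90.4, 394.0]
ee_rot: [180.0, -0.0, 86.3]
force: [0.1, 1.0, 0.2]
gripper_width: 91.1
gripper_force: 0.0
```

Call:
{"fn": "send_rows", "kwargs": {"steps": [[[-0.72, 0.625, 0, 0, 1], [0, 0, 0, 0, 1], [0, 0, 0, 0, 1]]]}}

```text
time_s: 2.68
ee_pos: [542.0, 60.3, 392.9]
ee_rot: [-179.9, -0.0, 86.1]
force: [-1.1, 0.3, 0.7]
gripper_width: 91.2
gripper_force: 0.0
```

```bash
python3 - <<'E'
from h import *
f=grab('wrist'); save(f,'w1.png'); np.savez('/tmp/w1',**f)
go(540,60,390,86); print(f['cam_to_world'].round(3).tolist())
E
```

```text
t 2.73 at [541.3  61.5 393.4] [-1.7991e+02 -3.0000e-02  8.6180e+01] F [-0.3  0.1 -0.1] w 90.8
turn units 0.03 shift units [-0.039 -0.031  0.084]
[[0.998, -0.065, -0.021, 547.893], [-0.068, -0.955, -0.289, 142.534], [-0.001, 0.29, -0.957, 563.253], [0.0, 0.0, 0.0, 1.0]]
```

View pics/w1.png

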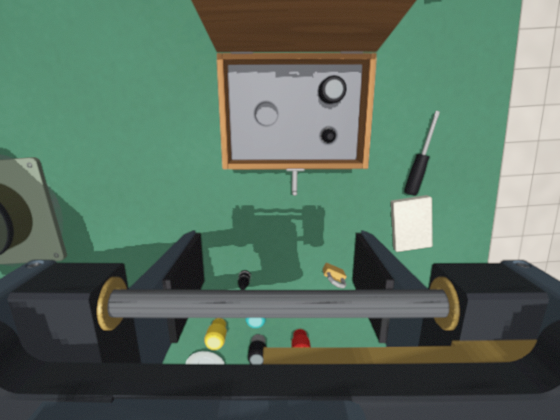

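The wrist view shows the case from above: well at (266,113), hook at (295,170–193), and the rim from (220,55) to (370,167). The padlock is at (336,273).

```bash
python3 - <<'E'
from h import *
f=dict(np.load('/tmp/w1.npz')); P,px,reg,rim=case_fit(f)
s=P[rim][:,:2].astype(np.float32); print('rim',len(s),cv2.minAreaRect(s), P[rim][:,2].mean())
a=np.radians(-4); R=np.array([[np.cos(a),np.sin(a)],[-np.sin(a),np.cos(a)]])
print(np.percentile(s@R.T,[0,1,2,98,99,100],axis=0).round(1).tolist())
g=cv2.cvtColor(f['pixels'],cv2.COLOR_RGB2GRAY); print(g[113,245:290].tolist(), P[113,240:292:2,2].round(0).tolist())
e=cv2.Canny(g,30,80); 
m=cv2.GaussianBlur(g,(3,3),0)
for n,fn in(('w',f),('top',dict(np.load('/tmp/top.npz'))),('scene',dict(np.load('/tmp/scene.npz')))):
    P=cloud(fn); px=fn['pixels'].astype(int)
    # well floor/sides: depth below insert within the case interior
    c=np.array([573.5,144.5]); L=(P[...,:2]-c)@R.T
    deep=(fn['depth']>0)&(abs(L[...,0]+45)<28)&(abs(L[...,1])<28)&(P[...,2]<50)&(P[...,2]>15)
    v,u=np.nonzero(deep)
    if len(u)>5:
        Q=onplane(fn,np.c_[u,v],55); print(n,'well mouth pts',len(u),cv2.minEnclosingCircle(Q[:,:2].astype(np.float32)),((Q[:,:2]-c)@R.T).mean(0))
    hk=(fn['depth']>0)&(abs(L[...,0])<25)&(L[...,1]<-82)&(L[...,1]>-130)&(P[...,2]>72)
    q=P[hk]; l=L[hk]; print(n,'hook',len(q),l.min(0),l.max(0),np.median(l,0),q[:,2].max())
    lidm=(fn['depth']>0)&(abs(L[...,0])<100)&(L[...,1]>75)&(P[...,2]>120)&(P[...,2]<240)&(px[...,0]>px[...,2]+20)
    q=P[lidm]; nn=np.linalg.svd(q-q.mean(0),full_matrices=False)[2][2]; print(n,'lid n',nn, 'yaw',np.degrees(np.arctan2(-nn[0]*np.sign(nn[1]),abs(nn[1]))))
E
```

```text
rim 3059 ((573.2958984375, 143.672119140625), (159.3713836669922, 220.96145629882812), 86.13373565673828) 99.4109584652217
[[451.4, 103.5], [452.4, 103.9], [452.7, 104.0], [671.0, 262.6], [671.4, 262.8], [672.5, 263.2]]
[169, 170, 171, 170, 171, 170, 171, 167, 149, 114, 91, 119, 155, 169, 172, 171, 171, 170, 173, 170, 172, 172, 171, 172, 172, 172, 173, 172, 172, 172, 168, 147, 133, 151, 165, 170, 171, 170, 171, 171, 171, 171, 171, 171, 170] [55.0, 55.0, 54.0, 54.0, 55.0, 55.0, 54.0, 52.0, 24.0, 24.0, 25.0, 24.0, 25.0, 25.0, 24.0, 24.0, 25.0, 22.0, 24.0, 54.0, 54.0, 55.0, 55.0, 55.0, 54.0, 54.0]
w well mouth pts 410 ((528.237060546875, 147.06954956054688), 17.597660064697266) [-45.3294438   -0.46598432]
w hook 1513 [ -13.15164887 -123.7772817 ] [ 24.39607801 -82.005274  ] [ 20.66777519 -91.27901886] 473.10490055026634
w lid n [ 0.06449226  0.97870117 -0.19489682] yaw -3.7700986917184554
top well mouth pts 140 ((528.2383422851562, 153.84266662597656), 25.007129669189453) [-45.58575285  -1.57020239]
top hook 49 [ -11.35961502 -122.35015598] [  3.37565465 -82.01056101] [  -0.88898992 -101.19578553] 97.73096919999693
top lid n [ 0.06464904  0.97822095 -0.19724168] yaw -3.781087055695945
scene well mouth pts 101 ((528.3133544921875, 147.0670928955078), 17.1226863861084) [-44.66225955  -1.63544691]
scene hook 86 [ -13.45994221 -123.03990573] [ 11.48292582 -82.00321437] [-6.04804499e-02 -9.81820450e+01] 104.11437999989005
scene lid n [ 0.06600431  0.97970148 -0.18928403] yaw -3.8542985891001638
```

```bash
python3 - <<'E'
from h import *
for n in('scene','top'):
    f=dict(np.load(f'/tmp/{n}.npz')); P=cloud(f); px=f['pixels'].astype(int)
    m=(f['depth']>0)&(abs(P[...,0]-472)<35)&(abs(P[...,1]+317)<30)&(P[...,2]>58)&(P[...,2]<67)&(px.max(2)<110)
    q=P[m]; v,u=np.nonzero(m)
    print(n,len(q),cv2.minEnclosingCircle(q[:,:2].astype(np.float32)),q[:,:2].min(0),q[:,:2].max(0))
    c=cv2.convexHull(np.c_[u,v].astype(np.int32)).reshape(-1,2); print(cv2.minEnclosingCircle(onplane(f,c,62)[:,:2].astype(np.float32)))
go(472,-317,140,86)
E
```

```text
scene 107 ((471.9789733886719, -317.19256591796875), 20.055267333984375) [ 452.82660577 -335.67369802] [ 490.44923585 -300.56369906]
((473.187255859375, -318.9664001464844), 21.198352813720703)
top 79 ((471.89654541015625, -319.532470703125), 19.530550003051758) [ 453.29499497 -338.59055559] [ 488.42623834 -300.38510604]
((471.57958984375, -319.07354736328125), 19.279970169067383)
t 2.73 at [541.3  61.5 393.4] [-1.7991e+02 -3.0000e-02  8.6180e+01] F [-0.3  0.1 -0.1] w 90.8
turn units 0.03 shift units [-9.56  -1.069  6.334]
```

Call:
{"fn": "send_rows", "kwargs": {"steps": [[[-0.875, -0.072, 0.37, 0, 0.7], [-0.875, -0.072, 0.37, 0, 0.7], [-0.875, -0.072, 0.37, 0, 0.7], [-0.875, -0.072, 0.37, 0, 0.7], [-0.875, -0.072, 0.37, 0, 0.7]]]}}

```text
time_s: 3.15
ee_pos: [514.4, -111.5, 319.9]
ee_rot: [179.9, -0.0, 86.4]
force: [0.4, -1.4, 0.4]
gripper_width: 64.3
gripper_force: 0.0
```

Call:
{"fn": "send_rows", "kwargs": {"steps": [[[-0.875, -0.072, 0.37, 0, 0.7], [-0.875, -0.072, 0.37, 0, 0.7], [-0.875, -0.072, 0.37, 0, 0.7], [-0.875, -0.072, 0.37, 0, 0.7], [-0.875, -0.072, 0.37, 0, 0.7]]]}}

```text
time_s: 3.57
ee_pos: [488.9, -285.2, 245.9]
ee_rot: [179.9, -0.0, 86.4]
force: [0.4, -0.7, 0.5]
gripper_width: 64.2
gripper_force: 0.0
```

Call:
{"fn": "send_rows", "kwargs": {"steps": [[[-0.875, -0.072, 0.37, 0, 0.7], [-0.875, -0.072, 0.37, 0, 0.7], [-0.875, -0.072, 0.37, 0, 0.7], [0, 0, 0, 0, 0.7], [0, 0, 0, 0, 0.7]]]}}

```text
time_s: 3.98
ee_pos: [473.3, -389.1, 200.5]
ee_rot: [-179.9, -0.1, 86.2]
force: [1.0, -0.8, 0.4]
gripper_width: 63.8
gripper_force: 0.0
```

```bash
python3 - <<'E'
from h import *
f=grab('wrist'); save(f,'w2.png'); np.savez('/tmp/w2',**f)
P=cloud(f); px=f['pixels'].astype(int)
m=(f['depth']>0)&(abs(P[...,0]-472)<30)&(abs(P[...,1]+317)<30)&(P[...,2]>59)&(P[...,2]<66)&(px.max(2)<120)
q=P[m]; v,u=np.nonzero(m); print(len(q),cv2.minEnclosingCircle(q[:,:2].astype(np.float32)),q[:,2].mean())
m=(f['depth']>0)&(abs(P[...,0]-472)<30)&(abs(P[...,1]+317)<30)&(P[...,2]>30)&(P[...,2]<54)&(px.max(2)<120)
q=P[m]; print(len(q),q.min(0),q.max(0))
go(472,-318.5,140,86)
E
```

```text
487 ((471.78277587890625, -320.6123352050781), 18.504240036010742) 61.16025950893777Traceback (most recent call last):
  File "<stdin>", line 7, in <module>
    return umr_minimum(a, axis, None, out, keepdims, initial, where)
ValueError: zero-size array to reduction operation minimum which has no identity
```

View pics/w2.png

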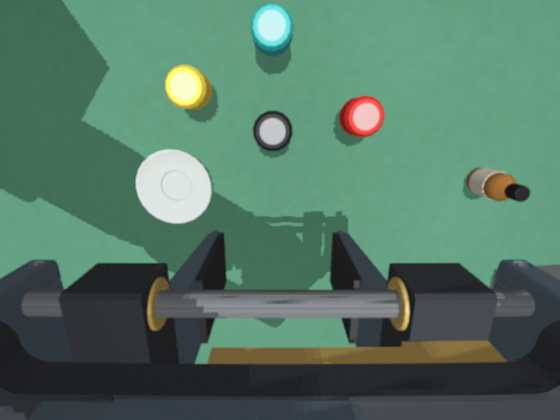

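Wrist view: the loose eyepiece's lens is at (272,131), with clear room between it and the red (362,116) and yellow (187,87) decoys.

Call:
{"fn": "send_rows", "kwargs": {"steps": [[[0.86, -0.08, 0, 0, 0.7], [0.87, -0.07, 0, 0, 0.7], [0, 0, 0.8, 0, 0.7], [0, 0, 0.8, 0, 0.7], [0, 0, 0.8, 0, 0.7]]]}}

```text
time_s: 4.45
ee_pos: [473.8, -317.7, 107.0]
ee_rot: [179.7, 0.1, 86.4]
force: [0.7, -0.1, -0.5]
gripper_width: 63.9
gripper_force: 0.0
```

Call:
{"fn": "send_rows", "kwargs": {"steps": [[[0, 0, 0.8, 0, 0.7], [0, 0, 0.8, 0, 0.7], [0, 0, 0.24, 0, 0.7], [0, 0, 0, 0, 0.7], [0, 0, 0, 0, 0.7]]]}}

```text
time_s: 4.87
ee_pos: [473.5, -319.6, 33.4]
ee_rot: [179.9, 0.0, 86.3]
force: [1.0, 0.5, 0.2]
gripper_width: 64.0
gripper_force: 0.0
```

```bash
python3 - <<'E'
from h import *
go(472,-319.5,31,86)
E
```

```text
t 4.87 at [ 473.5 -319.6   33.4] [1.799e+02 4.000e-02 8.626e+01] F [1.  0.5 0.2] w 64.0
turn units 0.04 shift units [ 0.001 -0.037  0.06 ]
```

Call:
{"fn": "send_rows", "kwargs": {"steps": [[[0, 0, 0.06, 0, 0.3], [0, 0, 0, 0, 0.3], [0, 0, 0, 0, 0.3], [0, 0, 0, 0, 0.3], [0, 0, 0, 0, 0.3]]], "squeeze": 20}}

```text
time_s: 5.28
ee_pos: [472.6, -320.7, 30.6]
ee_rot: [179.9, 0.0, 86.1]
force: [0.5, 0.7, 4.1]
gripper_width: 39.5
gripper_force: 20.0
```

Call:
{"fn": "send_rows", "kwargs": {"steps": [[[0, 0, -0.3, 0, 0.3], [0, 0, -0.8, 0, 0.3], [0, 0, -1, 0, 0.3], [0, 0, -1, 0, 0.3], [0, 0, -0.7, 0, 0.3]]]}}

```text
time_s: 5.7
ee_pos: [472.8, -320.8, 185.1]
ee_rot: [179.8, 0.1, 86.1]
force: [1.3, 0.5, -1.9]
gripper_width: 39.5
gripper_force: 20.0
```

```bash
python3 - <<'E'
from h import *
go(528.2,147,180,86.15)
E
```

```text
t 5.7 at [ 472.8 -320.8  185.1] [1.798e+02 1.100e-01 8.615e+01] F [ 1.3  0.5 -1.9] w 39.5
turn units -0.0 shift units [11.762  0.595  0.128]
```

Call:
{"fn": "send_rows", "kwargs": {"steps": [[[0.7, 0.04, 0, 0, 0.3], [0.98, 0.05, 0, 0, 0.3], [0.98, 0.05, 0, 0, 0.3], [0.98, 0.05, 0, 0, 0.3], [0.98, 0.05, 0, 0, 0.3]]]}}

```text
time_s: 6.12
ee_pos: [493.7, -135.0, 181.6]
ee_rot: [180.0, -0.0, 86.1]
force: [0.9, -0.2, -1.9]
gripper_width: 39.4
gripper_force: 20.0
```

Call:
{"fn": "send_rows", "kwargs": {"steps": [[[0.98, 0.05, 0, 0, 0.3], [0.98, 0.05, 0, 0, 0.3], [0.98, 0.05, 0, 0, 0.3], [0.98, 0.05, 0, 0, 0.3], [0.98, 0.05, 0, 0, 0.3]]]}}

```text
time_s: 6.53
ee_pos: [516.9, 60.2, 181.6]
ee_rot: [-180.0, -0.0, 86.1]
force: [0.5, 0.0, -0.9]
gripper_width: 39.3
gripper_force: 20.0
```

Call:
{"fn": "send_rows", "kwargs": {"steps": [[[0.96, 0.05, 0, 0, 0.3], [0.6, 0.04, 0, 0, 0.3], [0.66, 0, 0, 0, 0.3], [0, 0, 0, 0, 0.3], [0, 0, 0, 0, 0.3]]]}}

```text
time_s: 6.95
ee_pos: [526.5, 147.6, 181.3]
ee_rot: [-180.0, 0.0, 86.3]
force: [0.3, -0.1, -0.8]
gripper_width: 39.8
gripper_force: 20.0
```

```bash
python3 - <<'E'
from h import *
go(528.2,147,105,86.15)
for n in('scene','wrist'):
    f=grab(n); save(f,n+'3.png'); np.savez('/tmp/'+n+'3',**f); P=cloud(f); px=f['pixels'].astype(int); t=env.state()['ee_pos']
    for lo,hi in((-28,-6),(0,20)):
        m=(f['depth']>0)&(np.hypot(P[...,0]-t[0],P[...,1]-t[1])<30)&(P[...,2]>t[2]+lo)&(P[...,2]<t[2]+hi)
        q=P[m]; 
        if len(q): print(n,lo,len(q),q.min(0).round(1),q.max(0).round(1),q.mean(0).round(1))
E
```

```text
t 6.95 at [526.5 147.6 181.3] [-1.7997e+02  3.0000e-02  8.6300e+01] F [ 0.3 -0.1 -0.8] w 39.8
turn units 0.02 shift units [-0.012  0.044  1.906]
scene -28 102 [520.  132.9 153.7] [541.1 160.4 175.2] [534.2 143.5 164.3]
scene 0 153 [499.2 128.6 181.4] [555.9 162.4 201.2] [540.3 139.4 191.6]
wrist -28 157 [513.7 154.8 154.1] [537.3 161.5 166.8] [526.2 159.7 159.7]
wrist 0 1220 [503.9 134.6 181.4] [551.4 166.4 201.3] [527.  161.6 191.8]
```

View pics/scene3.png

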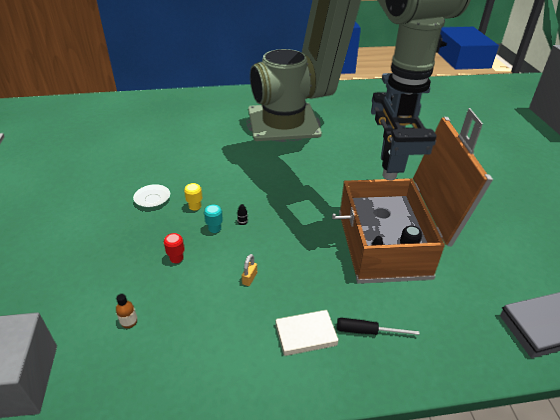

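The scene view shows the eyepiece held above the case, with its barrel at (389,177). The well is clear at (382,213).

Call:
{"fn": "send_rows", "kwargs": {"steps": [[[0.012, 0.042, 0, 0, 0.3], [0, 0, 0.7, 0, 0.3], [0, 0, 0.8, 0, 0.3], [0, 0, 0.7, 0, 0.3], [0, 0, 0, 0, 0.3]]]}}

```text
time_s: 7.47
ee_pos: [524.6, 144.9, 88.7]
ee_rot: [-179.4, 0.2, 86.1]
force: [-0.7, -0.5, -1.5]
gripper_width: 39.4
gripper_force: 20.0
```

Call:
{"fn": "send_rows", "kwargs": {"steps": [[[0, 0, 0.15, 0, 0.3], [0, 0, 0.15, 0, 0.3], [0, 0, 0.15, 0, 0.3], [0, 0, 0, 0, 0.3], [0, 0, 0, 0, 0.3]]]}}

```text
time_s: 7.88
ee_pos: [528.9, 147.2, 76.2]
ee_rot: [179.9, -0.0, 86.2]
force: [0.5, -0.5, -0.5]
gripper_width: 39.8
gripper_force: 20.0
```

Call:
{"fn": "send_rows", "kwargs": {"steps": [[[0, 0, 0.12, 0, 0.3], [0, 0, 0.12, 0, 0.3], [0, 0, 0.12, 0, 0.3], [0, 0, 0.05, 0, 0.3], [0, 0, 0, 0, 0.3]]]}}

```text
time_s: 8.3
ee_pos: [527.9, 147.0, 58.4]
ee_rot: [-179.9, 0.0, 86.2]
force: [0.8, -0.2, -0.7]
gripper_width: 39.1
gripper_force: 20.0
```

Call:
{"fn": "send_rows", "kwargs": {"steps": [[[0, 0, 0.04, 0, 0.3], [0, 0, 0, 0, 0.3], [0, 0, 0, 0, 0.3]]]}}

```text
time_s: 8.55
ee_pos: [528.6, 147.2, 57.8]
ee_rot: [180.0, -0.0, 86.2]
force: [-0.7, 0.0, 0.6]
gripper_width: 39.1
gripper_force: 20.0
```

Nearly home, so I release it to drop the last bit and retreat straight up.

Call:
{"fn": "send_rows", "kwargs": {"steps": [[[0, 0, 0, 0, 0.6], [0, 0, 0, 0, 0.6], [0, 0, 0, 0, 0.6], [0, 0, 0, 0, 0.6], [0, 0, -0.5, 0, 0.6]]]}}

```text
time_s: 8.97
ee_pos: [525.9, 146.5, 74.7]
ee_rot: [-179.6, 0.1, 86.2]
force: [0.4, -0.2, -0.2]
gripper_width: 54.2
gripper_force: 0.0
```

Call:
{"fn": "send_rows", "kwargs": {"steps": [[[0, 0, -1, 0, 0.6], [0, 0, -1, 0, 0.6], [-0.6, 0, -0.8, 0, 0.6], [-0.6, 0, -0.8, 0, 0.6], [-0.6, 0, -0.8, 0, 0.6]]]}}

```text
time_s: 9.38
ee_pos: [523.3, 74.7, 255.4]
ee_rot: [180.0, -0.0, 86.2]
force: [0.4, -0.1, 0.5]
gripper_width: 54.9
gripper_force: 0.0
```

Call:
{"fn": "send_rows", "kwargs": {"steps": [[[-0.6, 0, -0.8, 0, 0], [-0.6, 0, -0.8, 0, 0], [0, 0, 0, 0, 0], [0, 0, 0, 0, 0]]]}}

```text
time_s: 9.72
ee_pos: [521.2, 26.5, 319.5]
ee_rot: [179.7, -0.0, 86.0]
force: [-0.4, 0.5, -0.3]
gripper_width: 30.9
gripper_force: 0.0
```

```bash
python3 - <<'E'
from h import *
go(528.2,300,390,86.15)
f=grab('wrist'); save(f,'w4.png'); P=cloud(f)
m=(f['depth']>0)&(np.hypot(P[...,0]-528.2,P[...,1]-147)<25)&(P[...,2]>62)&(P[...,2]<110); q=P[m]
print(len(q),np.percentile(q[:,2],[2,50,98]),cv2.minEnclosingCircle(q[:,:2].astype(np.float32)))
m=(f['depth']>0)&(P[...,2]>259)&(P[...,2]<345)&(P[...,1]>200)&(P[...,1]<300)&(abs(P[...,0]-580)<60);q=P[m]; print(len(q),q.min(0) if len(q) else 0,q.max(0) if len(q) else 0)
E
```

```text
t 9.72 at [521.2  26.5 319.5] [ 1.7973e+02 -4.0000e-02  8.6030e+01] F [-0.4  0.5 -0.3] w 30.9
turn units -0.02 shift units [ 6.835 -0.283 -1.762]
862 [81.0201545  88.5347149  90.63839742] ((528.1371459960938, 146.1154022216797), 19.821123123168945)
0 0 0
```

View pics/w4.png

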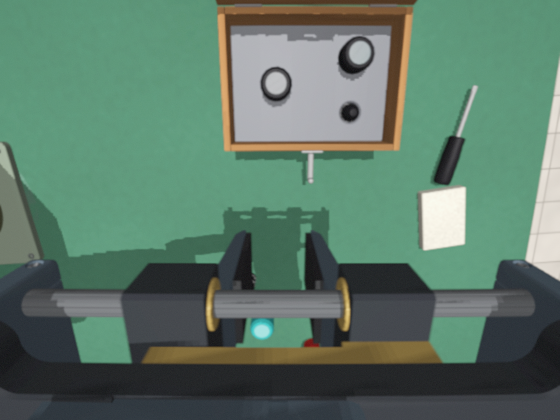

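Wrist view: the eyepiece sits in its well at (276,83), top at 88.5 mm as expected, and the other lenses are untouched. Next I go round behind the lid, to push its left corner with one finger, clear of the hasp.

Call:
{"fn": "send_rows", "kwargs": {"steps": [[[0, -0.85, 0, 0, 1], [0, -0.85, 0, 0, 1], [0, -0.85, 0, 0, 1], [0.9, 0, 0, 0, 1], [0.9, 0, 0, 0, 1]]]}}

```text
time_s: 10.18
ee_pos: [420.9, 106.3, 316.2]
ee_rot: [-179.9, 0.0, 86.0]
force: [1.2, 0.3, 1.5]
gripper_width: 57.4
gripper_force: 0.0
```

Call:
{"fn": "send_rows", "kwargs": {"steps": [[[0.9, 0, 0, 0, 1], [0.9, 0, 0, 0, 1], [0.9, 0, 0, 0, 1], [0.9, 0, 0, 0, 1], [0.9, 0, 0, 0, 1]]]}}

```text
time_s: 10.6
ee_pos: [434.1, 288.0, 315.4]
ee_rot: [-179.8, 0.1, 86.3]
force: [0.8, 0.8, 0.3]
gripper_width: 89.8
gripper_force: 0.0
```

Call:
{"fn": "send_rows", "kwargs": {"steps": [[[0.85, 0, 0, 0, 1], [0, 0, 0.9, 0, 1], [0, 0, 0.9, 0, 1], [0, 0, 0.8, 0, 1], [0, 0, 0, 0, 1]]]}}

```text
time_s: 11.02
ee_pos: [432.5, 317.5, 205.0]
ee_rot: [-179.2, 0.6, 86.3]
force: [-1.7, -1.0, -0.9]
gripper_width: 91.0
gripper_force: 0.0
```

```bash
cat >> h.py <<'E'
C=np.array([573.2,143.9]); A=np.radians(-3.85); EX=np.array([np.cos(A),np.sin(A)]); EY=np.array([-EX[1],EX[0]])
def loc():
    s=env.state(); d=s['ee_pos'][:2]-C; print('t',round(s['time_s'],2),'local',round(d@EX,1),round(d@EY,1),'z',s['ee_pos'][2].round(1),'yaw',s['ee_rot'][2].round(2),'F',s['force'].round(1),'w',round(s['gripper_width'],1))
def lid(f):
    P=cloud(f); L=np.stack([(P[...,:2]-C)@EX,(P[...,:2]-C)@EY,P[...,2]],-1); px=f['pixels'].astype(int); return L,px,f['depth']>0
E
python3 -c "
from h import *
loc()"
```

```text
t 11.02 local -152.0 163.8 z 205.0 yaw 86.28 F [-1.7 -1.  -0.9] w 91.0
```

Call:
{"fn": "send_rows", "kwargs": {"steps": [[[-0.675, 0.07, -0.15, 0, 1], [-0.675, 0, -0.15, 0, 1], [-0.525, 0, 0, 0, 1], [-0.525, 0, 0, 0, 1], [0, 0, 0, 0, 1]]]}}

```text
time_s: 11.43
ee_pos: [433.6, 221.7, 226.5]
ee_rot: [-180.0, 0.1, 86.1]
force: [-1.2, 0.3, 0.1]
gripper_width: 91.1
gripper_force: 0.0
```

```bash
python3 - <<'E'
from h import *
loc(); L,px,v=lid(grab('scene'))
m=v&(abs(L[...,0])<100)&(L[...,2]>125)&(L[...,2]<250)&(L[...,1]<130)&(L[...,1]>-70)&(px[...,0]>px[...,2]+20); q=L[m][:,1:]; n=np.linalg.svd(q-q.mean(0),full_matrices=False)[2][1]; n*=np.sign(n[0]); print(len(q),n,np.degrees(np.arctan2(n[0],n[1])))
E
```

```text
t 11.43 local -144.5 68.2 z 226.5 yaw 86.06 F [-1.2  0.3  0.1] w 91.1
1099 [0.9425659  0.33402023] 70.48703006725138
```

Call:
{"fn": "send_rows", "kwargs": {"steps": [[[-0.48, 0, 0.31, 0, 1], [-0.48, 0, 0.31, 0, 1], [-0.38, 0, 0.36, 0, 1], [-0.38, 0, 0.36, 0, 1], [-0.19, 0, 0.34, 0, 1]]]}}

```text
time_s: 11.9
ee_pos: [430.1, 147.7, 158.7]
ee_rot: [179.9, -0.0, 86.2]
force: [0.8, -0.7, 2.4]
gripper_width: 91.5
gripper_force: 1.0
```

Call:
{"fn": "send_rows", "kwargs": {"steps": [[[-0.19, 0, 0.34, 0, 1], [-0.15, 0, 0.5, 0, 1], [-0.04, 0, 0.26, 0, 1], [0, 0, 0, 0, 1], [0, 0, 0, 0, 1]]]}}

```text
time_s: 12.32
ee_pos: [428.8, 133.4, 114.7]
ee_rot: [180.0, -0.0, 86.2]
force: [0.0, 0.0, 0.8]
gripper_width: 91.0
gripper_force: 0.0
```

```bash
python3 -c "
from h import *
loc()"
```

```text
t 12.32 local -143.3 -20.1 z 114.7 yaw 86.19 F [0.  0.  0.8] w 91.0
```

Now I press it down firmly in small increments.

Call:
{"fn": "send_rows", "kwargs": {"steps": [[[0, 0, 0.06, 0, 1], [0, 0, 0.06, 0, 1], [0, 0, 0.06, 0, 1], [0, 0, 0, 0, 1], [0, 0, 0, 0, 1]]]}}

```text
time_s: 12.73
ee_pos: [429.3, 133.5, 113.4]
ee_rot: [179.7, -0.1, 86.2]
force: [-17.5, -4.4, 46.4]
gripper_width: 91.3
gripper_force: 23.4
```

```bash
python3 - <<'E'
from h import *
loc(); f=grab('scene'); save(f,'s5.png'); L,px,v=lid(f)
m=v&(abs(L[...,0])<100)&(abs(L[...,1])<70)&(L[...,2]>105)&(L[...,2]<140)&(px[...,0]>px[...,2]+20); q=L[m]; A=np.c_[q[:,1],np.ones(len(q))]; print(len(q),np.linalg.lstsq(A,q[:,2],rcond=None)[0])
m=v&(abs(L[...,0])<33)&(L[...,1]<-86)&(L[...,1]>-150)&(L[...,2]>60)&(L[...,2]<150); q=L[m]
for lo in range(-150,-85,8):
    s=q[(q[:,1]>=lo)&(q[:,1]<lo+8)]
    if len(s): print(lo,len(s),s[:,2].min().round(),np.median(s[:,2]).round(1),s[:,2].max().round(), s[:,0].min().round(),s[:,0].max().round())
E
```

```text
t 12.73 local -142.9 -20.0 z 113.4 yaw 86.19 F [-17.5  -4.4  46.4] w 91.3
3812 [1.95752069e-03 1.15367200e+02]
-150 12 102.0 103.2 104.0 -26.0 22.0
-142 76 101.0 103.6 106.0 -32.0 28.0
-134 60 102.0 104.7 107.0 -31.0 30.0
-126 65 102.0 105.8 109.0 -31.0 29.0
-118 64 101.0 106.9 110.0 -32.0 29.0
-110 61 103.0 107.5 110.0 -30.0 29.0
-102 69 105.0 108.5 112.0 -32.0 29.0
-94 81 107.0 110.1 114.0 -32.0 29.0
```

View pics/s5.png

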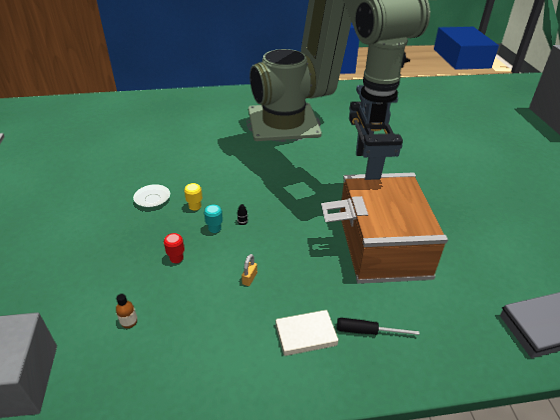

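The lid is flat and shut, with the hasp standing out at (340,211), over the hook. I lift off, move in front, and push the hasp down with the fingers straddling the hook.

Call:
{"fn": "send_rows", "kwargs": {"steps": [[[0, 0, -0.5, 0, 1], [0, 0, -0.9, 0, 0.24], [0, 0, -0.9, 0, 0.24], [-0.54, 0.715, 0, 0, 0.24], [-0.54, 0.715, 0, 0, 0.24]]]}}

```text
time_s: 13.2
ee_pos: [484.2, 86.8, 202.4]
ee_rot: [179.6, -0.1, 86.4]
force: [0.8, -0.1, 0.1]
gripper_width: 67.4
gripper_force: 0.0
```

Call:
{"fn": "send_rows", "kwargs": {"steps": [[[-0.54, 0.715, 0, 0, 0.24], [-0.54, 0.715, 0, 0, 0.24], [-0.54, 0.715, 0, 0, 0.24], [0, 0, 0, 0, 0.24], [0, 0, 0, 0, 0.24]]]}}

```text
time_s: 13.62
ee_pos: [564.7, 14.6, 198.4]
ee_rot: [-179.9, -0.0, 86.1]
force: [0.2, 0.4, 0.7]
gripper_width: 34.1
gripper_force: 0.0
```

```bash
python3 -c "
from h import *
loc()"
```

```text
t 13.62 local 0.2 -129.5 z 198.4 yaw 86.06 F [0.2 0.4 0.7] w 34.1
```

Call:
{"fn": "send_rows", "kwargs": {"steps": [[[0, 0, 0, 0, 0.24], [0, 0, 0.7, 0, 0.24], [0, 0, 0.7, 0, 0.24], [0, 0, 0.4, 0, 0.24], [0, 0, 0.3, 0, 0.24]]]}}

```text
time_s: 14.03
ee_pos: [561.3, 16.4, 113.5]
ee_rot: [-179.8, -0.0, 86.3]
force: [1.0, -0.5, -0.1]
gripper_width: 21.8
gripper_force: 0.0
```

Call:
{"fn": "send_rows", "kwargs": {"steps": [[[0, 0, 0.3, 0, 0.24], [0, 0, 0.3, 0, 0.24], [0, 0, 0.3, 0, 0.24], [0, 0, 0.2, 0, 0.24], [0, 0, 0, 0, 0.24]]]}}

```text
time_s: 14.45
ee_pos: [561.8, 16.0, 69.9]
ee_rot: [-179.8, 0.0, 86.2]
force: [-0.4, -0.0, 0.3]
gripper_width: 21.8
gripper_force: 0.0
```

```bash
python3 -c "
from h import *
loc()"
```

```text
t 14.45 local -2.8 -128.4 z 69.9 yaw 86.25 F [-0.4 -0.   0.3] w 21.8
```

Call:
{"fn": "send_rows", "kwargs": {"steps": [[[0, 0.06, 0.15, 0, 0.24], [0.2, 0, 0, 0, 0.24], [0.2, 0, 0, 0, 0.24], [0.15, 0, 0, 0, 0.24], [0.05, 0, 0, 0, 0.24]]]}}

```text
time_s: 14.87
ee_pos: [567.8, 40.0, 65.5]
ee_rot: [180.0, -0.0, 86.2]
force: [-1.1, -0.9, -1.5]
gripper_width: 21.9
gripper_force: 0.5
```

Call:
{"fn": "send_rows", "kwargs": {"steps": [[[0.05, 0, 0, 0, 0.24], [0.05, 0, 0, 0, 0.24], [0, 0, 0, 0, 0.24]]]}}

```text
time_s: 15.12
ee_pos: [567.8, 40.7, 65.5]
ee_rot: [180.0, 0.2, 86.3]
force: [-0.9, -7.5, 1.2]
gripper_width: 21.9
gripper_force: 4.3
```

```bash
python3 - <<'E'
from h import *
loc(); f=grab('scene'); L,px,v=lid(f)
m=v&(abs(L[...,0])<33)&(L[...,1]<-74)&(L[...,1]>-150)&(L[...,2]>45)&(L[...,2]<105); q=L[m]
for lo in range(45,110,8):
    s=q[(q[:,2]>=lo)&(q[:,2]<lo+8)]
    if len(s): print(lo,len(s),np.percentile(s[:,1],[0,25,50,75,100]).round(1))
E
```

```text
t 15.12 local 1.6 -103.4 z 65.5 yaw 86.27 F [-0.9 -7.5  1.2] w 21.9
45 6 [-84.7 -84.3 -82.9 -80.  -79.2]
53 15 [-85.4 -85.  -84.5 -79.4 -78.5]
61 20 [-119.5  -85.   -83.9  -79.9  -79. ]
69 57 [-120.5 -109.   -97.8  -85.4  -78.9]
77 59 [-120.6 -110.9  -97.6  -86.5  -78.7]
85 57 [-120.4 -110.4  -97.5  -86.   -79. ]
93 17 [-122.6 -120.  -100.9  -83.5  -79.1]
101 2 [-119.9 -109.6  -99.4  -89.1  -78.8]
```

The hasp is flat, with its face at local y about -85 and 7.5 N contact force. I back out and hover beside the padlock.

Call:
{"fn": "send_rows", "kwargs": {"steps": [[[-0.7, 0, 0, 0, 0.24], [-0.8, 0, 0, 0, 0.4], [0, 0, -1, 0.9, 0.7], [0, 0, -1, 0.9, 0.7], [0, 0, -0.9, 0.9, 0.7]]]}}

```text
time_s: 15.58
ee_pos: [563.7, -17.5, 183.0]
ee_rot: [-180.0, -0.1, 67.2]
force: [1.5, -0.8, 0.3]
gripper_width: 45.3
gripper_force: 0.0
```

Call:
{"fn": "send_rows", "kwargs": {"steps": [[[0, 0, 0, 0.83, 0.7], [0, 0, 0, 0, 0.7]]]}}

```text
time_s: 15.75
ee_pos: [565.3, -17.1, 184.1]
ee_rot: [179.7, -0.2, 61.8]
force: [-0.5, 0.4, -0.3]
gripper_width: 59.5
gripper_force: 0.0
```

```bash
python3 -c "
from h import *
loc();go(603,-223,180,62)"
```

```text
t 15.75 local 2.9 -161.2 z 184.1 yaw 61.78 F [-0.5  0.4 -0.3] w 59.5
t 15.75 at [565.3 -17.1 184.1] [179.69  -0.19  61.78] F [-0.5  0.4 -0.3] w 59.5
turn units -0.03 shift units [-4.103  3.249  0.104]
```

Call:
{"fn": "send_rows", "kwargs": {"steps": [[[-0.68, 0.54, 0, 0, 0.7], [-0.68, 0.54, 0, 0, 0.7], [-0.68, 0.54, 0, 0, 0.7], [-0.68, 0.54, 0, 0, 0.7], [-0.68, 0.54, 0, 0, 0.7]]]}}

```text
time_s: 16.17
ee_pos: [594.2, -188.9, 179.5]
ee_rot: [-179.8, -0.0, 62.1]
force: [2.1, 0.0, -0.2]
gripper_width: 63.7
gripper_force: 0.0
```

Call:
{"fn": "send_rows", "kwargs": {"steps": [[[-0.68, 0.54, 0, 0, 0.7], [0, 0, 0, 0, 0.7], [0, 0, 0, 0, 0.7]]]}}

```text
time_s: 16.42
ee_pos: [600.4, -223.3, 179.0]
ee_rot: [-179.8, -0.0, 61.8]
force: [-0.6, 0.2, -0.2]
gripper_width: 64.1
gripper_force: 0.0
```

```bash
python3 - <<'E'
from h import *
f=grab('wrist'); save(f,'w6.png'); P=cloud(f); v=f['depth']>0
near=v&(np.hypot(P[...,0]-636,P[...,1]+161)<32)
for lo,hi in((22,33),(36,70),(55,70)):
    s=P[near&(P[...,2]>lo)&(P[...,2]<hi)][:,:2].astype(np.float32)
    if len(s)>4: print(lo,len(s),cv2.minAreaRect(s))
go(636.3,-161,33,62)
E
```

```text
22 400 ((637.3793334960938, -161.47752380371094), (17.676589965820312, 41.728248596191406), 61.62584686279297)
36 346 ((637.3937377929688, -161.81163024902344), (8.059921264648438, 37.64192199707031), 61.64630126953125)
55 291 ((637.4011840820312, -161.77818298339844), (8.056598663330078, 31.394710540771484), 61.841922760009766)
t 16.47 at [ 600.3 -222.   179.3] [-1.7979e+02 -3.0000e-02  6.1920e+01] F [-0.1 -0.  -0.5] w 63.6
turn units -0.01 shift units [1.768 0.079 3.659]
```

View pics/w6.png

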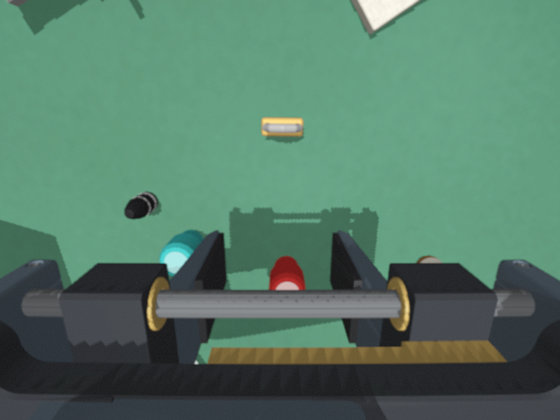

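Wrist view: the padlock is at (283,127), square to the fingers, with free space around it.

Call:
{"fn": "send_rows", "kwargs": {"steps": [[[0.88, 0.055, 0, 0, 0.7], [0.88, 0.055, 0, 0, 0.7], [0, 0, 0.9, 0, 0.7], [0, 0, 0.9, 0, 0.7], [0, 0, 0.9, 0, 0.7]]]}}

```text
time_s: 16.88
ee_pos: [638.2, -159.3, 72.2]
ee_rot: [180.0, -0.0, 62.2]
force: [0.4, -0.2, -0.5]
gripper_width: 63.8
gripper_force: 0.0
```

Call:
{"fn": "send_rows", "kwargs": {"steps": [[[0, 0, 0.6, 0, 0.7], [0, 0, 0.2, 0, 0.7], [0, 0, 0, 0, 0.7], [0, 0, 0, 0, 0.7]]]}}

```text
time_s: 17.22
ee_pos: [638.8, -161.4, 41.9]
ee_rot: [180.0, -0.0, 62.0]
force: [-0.4, 0.8, 0.7]
gripper_width: 63.5
gripper_force: 0.0
```

```bash
python3 -c "
from h import *
go(637.3,-161.7,34,61.8)"
```

```text
t 17.22 at [ 638.8 -161.4   41.9] [ 1.7996e+02 -3.0000e-02  6.1970e+01] F [-0.4  0.8  0.7] w 63.5
turn units 0.03 shift units [-0.025 -0.028  0.198]
```

Call:
{"fn": "send_rows", "kwargs": {"steps": [[[-0.025, -0.028, 0.18, 0, 0.7], [0, 0, 0, 0, 0.7], [0, 0, 0, 0, 0.25], [0, 0, 0, 0, 0.25], [0, 0, 0, 0, 0.25]]], "squeeze": 30}}

```text
time_s: 17.63
ee_pos: [637.2, -162.8, 34.7]
ee_rot: [179.9, -0.0, 61.9]
force: [0.1, -0.8, -0.2]
gripper_width: 46.9
gripper_force: 0.0
```

Call:
{"fn": "send_rows", "kwargs": {"steps": [[[0, 0, 0, 0, 0.25], [0, 0, 0, 0, 0.25], [0, 0, 0, 0, 0.25]]]}}

```text
time_s: 17.88
ee_pos: [637.0, -162.7, 34.3]
ee_rot: [180.0, -0.0, 61.9]
force: [-0.8, -0.1, 2.0]
gripper_width: 36.6
gripper_force: 30.0
```

Call:
{"fn": "send_rows", "kwargs": {"steps": [[[0, 0, -0.2, 0, 0.25], [0, 0, -0.6, -0.8, 0.25], [0, 0, -0.6, -0.9, 0.25], [0, 0, -0.4, -0.9, 0.25], [0, 0, 0, -0.92, 0.25]]]}}

```text
time_s: 18.3
ee_pos: [639.1, -163.1, 110.5]
ee_rot: [179.6, 0.1, 86.4]
force: [0.8, 0.1, -2.2]
gripper_width: 36.7
gripper_force: 30.0
```

```bash
python3 -c "
from h import *
loc(); t=C+EY*-160; go(t[0],t[1],84,86.15)"
```

```text
t 18.3 local 86.4 -301.9 z 110.5 yaw 86.4 F [ 0.8  0.1 -2.2] w 36.7
t 18.3 at [ 639.1 -163.1  110.5] [1.7957e+02 8.0000e-02 8.6400e+01] F [ 0.8  0.1 -2.2] w 36.7
turn units 0.04 shift units [ 3.548 -2.159  0.663]
```

Call:
{"fn": "send_rows", "kwargs": {"steps": [[[0.5, -0.3, 0.15, 0, 0.25], [0.78, -0.48, 0.17, 0, 0.25], [0.78, -0.48, 0.17, 0, 0.25], [0.78, -0.48, 0.17, 0, 0.25], [0.7, -0.42, 0.13, 0.04, 0.25]]]}}

```text
time_s: 18.72
ee_pos: [558.4, -13.8, 74.0]
ee_rot: [-179.9, -0.0, 85.8]
force: [0.9, -0.3, -0.7]
gripper_width: 36.4
gripper_force: 30.0
```

Call:
{"fn": "send_rows", "kwargs": {"steps": [[[0, 0, 0, 0, 0.25], [0, 0, 0, 0, 0.25], [0, 0, 0, 0, 0.25]]]}}

```text
time_s: 18.97
ee_pos: [561.0, -15.5, 74.9]
ee_rot: [179.9, 0.0, 85.9]
force: [0.2, 0.5, -0.9]
gripper_width: 37.3
gripper_force: 30.0
```

```bash
python3 - <<'E'
from h import *
t=env.state()['ee_pos']; f=grab('scene'); L,px,v=lid(f)
from h import loc; loc(); P=cloud(f)
m=v&(abs(L[...,0])<28)&(L[...,1]<-130)&(L[...,1]>-180)&(L[...,2]>40)&(L[...,2]<80); q=L[m]; print(len(q),q.min(0),q.max(0))
f=grab('wrist'); L,px,v=lid(f)
m=v&(abs(L[...,0])<5)&(L[...,1]<-87)&(L[...,1]>-130)&(L[...,2]>80)&(L[...,2]<99); q=L[m]; print('hook',len(q),np.median(q,0) if len(q) else 0)
t2=C+EY*-107; go(t2[0],t2[1],79,86.15)
E
```

```text
t 19.02 local -1.2 -160.4 z 74.9 yaw 85.8 F [ 0.2 -0.6 -0.9] w 36.7
106 [  -5.89967103 -174.34492774   42.50549661] [  22.80101944 -143.60579474   79.90959582]
hook 868 [  -0.16475578 -106.55020966   87.74567683]
t 19.07 at [561.3 -16.3  74.8] [1.7992e+02 1.0000e-02 8.5770e+01] F [-0.1  0.1 -2.1] w 36.9
turn units -0.06 shift units [ 1.34   0.029 -0.105]
```

Call:
{"fn": "send_rows", "kwargs": {"steps": [[[0, 0.03, -0.1, -0.06, 0.25], [0, 0, 0, 0, 0.25], [0.35, 0, 0, 0, 0.25], [0.35, 0, 0, 0, 0.25], [0, 0, 0, 0, 0.25]]]}}

```text
time_s: 19.48
ee_pos: [563.6, 14.9, 78.4]
ee_rot: [180.0, -0.1, 86.3]
force: [0.4, 0.4, -2.3]
gripper_width: 36.8
gripper_force: 30.0
```

```bash
python3 -c "
from h import *
loc()"
```

```text
t 19.48 local -1.0 -129.3 z 78.4 yaw 86.28 F [ 0.4  0.4 -2.3] w 36.8
```

Call:
{"fn": "send_rows", "kwargs": {"steps": [[[0.25, 0.02, 0, 0, 0.25], [0.25, 0, 0, 0, 0.25], [0.05, 0, 0, 0, 0.25], [0, 0, 0, 0, 0.25], [0, 0, 0, 0, 0.25]]]}}

```text
time_s: 19.9
ee_pos: [565.5, 34.6, 78.3]
ee_rot: [-180.0, 0.0, 86.3]
force: [-0.0, -0.4, -1.4]
gripper_width: 36.6
gripper_force: 30.0
```

```bash
python3 -c "
from h import *
loc()"
```

```text
t 19.9 local -0.4 -109.5 z 78.3 yaw 86.27 F [-0.  -0.4 -1.4] w 36.6
```

Call:
{"fn": "send_rows", "kwargs": {"steps": [[[0.08, 0, 0, 0, 0.25], [0, 0, 0.12, 0, 0.25], [0, 0, 0.12, 0, 0.25], [0, 0, 0.07, 0, 0.25], [0, 0, 0, 0, 0.25]]]}}

```text
time_s: 20.32
ee_pos: [565.5, 37.3, 65.4]
ee_rot: [-180.0, 0.0, 86.2]
force: [1.1, 0.2, -0.8]
gripper_width: 37.0
gripper_force: 30.0
```

Call:
{"fn": "send_rows", "kwargs": {"steps": [[[0, 0, 0.04, 0, 0.25], [0, 0, 0, 0, 0.25], [0, 0, 0, 0, 0.25]]]}}

```text
time_s: 20.57
ee_pos: [565.9, 37.4, 64.9]
ee_rot: [180.0, -0.0, 86.2]
force: [-0.7, -1.3, 3.1]
gripper_width: 37.1
gripper_force: 30.0
```

```bash
python3 -c "
from h import *
loc()"
```

```text
t 20.57 local -0.1 -106.8 z 64.9 yaw 86.22 F [-0.7 -1.3  3.1] w 37.1
```

Call:
{"fn": "send_rows", "kwargs": {"steps": [[[0, 0, 0, 0, 0.5], [0, 0, 0, 0, 0.65], [0, 0, 0, 0, 0.65], [0, 0, 0, 0, 0.65], [0, 0, 0, 0, 0.65]]]}}

```text
time_s: 20.98
ee_pos: [565.7, 37.6, 64.1]
ee_rot: [-180.0, -0.0, 86.2]
force: [-0.3, -0.7, -0.2]
gripper_width: 58.9
gripper_force: 0.0
```

Call:
{"fn": "send_rows", "kwargs": {"steps": [[[0, 0, -0.3, 0, 0.65], [0, 0, -0.6, 0, 0.65], [0, 0, -0.9, 0, 0.65], [0, 0, -0.9, 0, 0.65], [0, 0, -0.9, 0, 0.65]]]}}

```text
time_s: 21.4
ee_pos: [565.3, 37.6, 209.6]
ee_rot: [-180.0, -0.0, 86.2]
force: [0.8, -0.2, 0.5]
gripper_width: 59.4
gripper_force: 0.0
```

Call:
{"fn": "send_rows", "kwargs": {"steps": [[[0, 0, 0, 0, 0.65], [0, 0, 0, 0, 0.65], [0, 0, 0, 0, 0.65]]]}}

```text
time_s: 21.65
ee_pos: [565.2, 37.5, 207.7]
ee_rot: [-179.9, 0.0, 86.2]
force: [0.3, 0.3, -0.9]
gripper_width: 59.2
gripper_force: 0.0
```

```bash
python3 - <<'E'
from h import *
loc(); f=grab('scene'); L,px,v=lid(f)
cv2.imwrite('pics/s7.png',cv2.resize(cv2.cvtColor(f['pixels'],cv2.COLOR_RGB2BGR)[140:300,240:460],None,fx=3,fy=3,interpolation=cv2.INTER_CUBIC))
m=v&(abs(L[...,0])<28)&(L[...,1]<-90)&(L[...,1]>-130)&(L[...,2]>25)&(L[...,2]<105); q=L[m]
for lo in range(25,105,8):
    s=q[(q[:,2]>=lo)&(q[:,2]<lo+8)]
    if len(s): print(lo,len(s),s[:,:2].min(0).round(1),s[:,:2].max(0).round(1))
m=v&(abs(L[...,0])<100)&(abs(L[...,1])<70)&(L[...,2]>105)&(L[...,2]<140); q=L[m]; print(np.linalg.lstsq(np.c_[q[:,1],np.ones(len(q))],q[:,2],rcond=None)[0])
m=v&(abs(L[...,0])<29)&(L[...,1]<-81)&(L[...,1]>-92)&(L[...,2]>48)&(L[...,2]<104); q=L[m]; print(np.linalg.lstsq(np.c_[q[:,2],np.ones(len(q))],q[:,1],rcond=None)[0])
E
```

```text
t 21.65 local -0.9 -106.7 z 207.7 yaw 86.23 F [ 0.3  0.3 -0.9] w 59.2
33 23 [  -8.7 -114.8] [ 20.2 -98.9]
41 31 [ -10.  -114.8] [ 21.5 -97.4]
49 36 [ -17.6 -115.1] [ 21.9 -97.7]
57 80 [ -22.  -114.7] [ 21.8 -96.9]
65 21 [ -16.3 -110. ] [  19.1 -103.3]
73 9 [  13.9 -108.7] [  17.2 -102.3]
81 37 [ -14.2 -122.1] [ 19.3 -92. ]
89 52 [ -15.1 -122.5] [ 14.4 -90.2]
97 9 [  -4.8 -120.8] [   7.2 -103.4]
[-1.54953379e-03  1.15530466e+02]
[-8.91259867e-03 -8.40168555e+01]
```

View pics/s7.png

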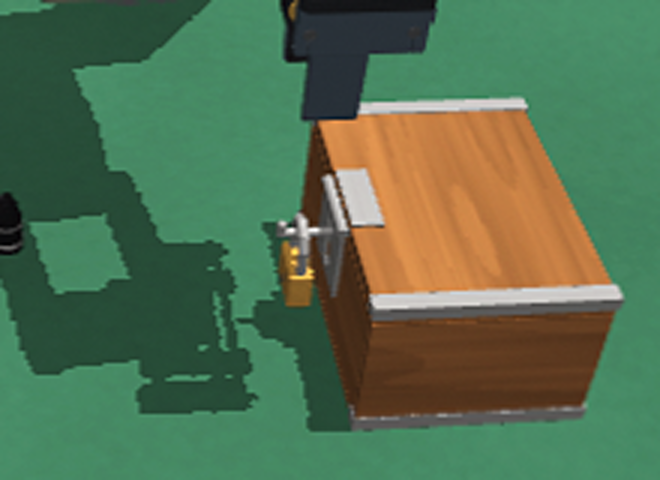

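The crop shows the padlock at (297,275) hanging upright behind the hook's tip (280,228). The lid is shut and the hasp is flat.

```bash
python3 -c "
from h import *
print(env.job_done())"
```

```text
the job is handed in; nothing more can be done
None
```

The job is handed in: the eyepiece is home in its well, the lid is shut, the hasp is flat against the front and the padlock hangs on the hook, released, about 22 s into the 72 s allowed; my last measurements agreed, but no verdict came back.

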